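# Change a spring-feed jar tray over to wider jars and hold its pusher at the refill mark

## Robot

A 7-joint arm with a two-finger parallel gripper is mounted at the origin on the work surface. World frame = base frame: x ahead of the robot, y to its left, z up, the work surface at z = 0. Lengths are in m, angles in rad, forces in N, time in s.
With the tool pointing down it reaches from about 0.4 to 0.85 m from the base axis. Payload 10.4 kg.
Tool frame: the origin (TCP) lies at the very end of the fingers, on their centre line; the grasp point (between the pads) lies 19 mm behind it; z points along the fingers, y is the direction in which the jaws open and shut (so a half turn about z gives the same grasp; the last joint's range is limited). The gripper opens to 87 mm and grips with 3 to 60 N. Pads are 19 mm wide; open, the fingers measure 117 mm over their backs; the gripper's body (75 mm by 190 mm) begins 51 mm behind the grasp point.
Start: joints at [1.165, 0.332, -0.065, 1.46, 0.022, 1.35, -0.088], TCP at [0.233, -0.58, 0.223] pointing down, gripper open.
Joint ranges: [-2.6, 2.6], [-0.5, 2.12], [-1.47, 1.34], [0.16, 2.42], [-1.27, 4.41], [0.06, 2.06], [-2.6, 2.6]. Speed limits (rad/s): [2.22, 2.22, 2.79, 2.79, 3.14, 3.14, 3.14].

## Interface

Orientations are given as a unit quaternion [x, y, z, w].
In Python, from bench import read_state, imaging, r gives the robot as it stands. The module is installed in compiled form; this text tells all that it offers.
- The arm moves only by the tool move_arm, never from a script. Its argument "series" is a list of rows, each a list of 4 numbers: the shift along the tool's x, y, z in m, then the turn about the tool's z in rad. In form: [[x, y, z, roll], ...]. A call has 1 to 20 rows; each row is the pose to reach, as a shift and turn from the pose commanded when the call began, along the tool's axes at that moment; what a row does not reach only later rows make up. A row lasts 1/10 s, in which the tool goes at most 50 mm and 8.59 degrees, less where a joint would pass 70% of its speed; a pose out of reach is approached as far as the arm can. A call with a gripper value outside its range is refused whole. "claw" is the gripper's target within -1 to 1 (fully open at 1, half-way at 0, shut at -1), set as the call begins (left out, the last holds). The fingers move at their own pace and stop on an object; "newtons" is the grip in N (left out, the last holds). Time passes only in rows, so rows that repeat a pose let the fingers close. It gives the time, the measured TCP pose, the force and the opening at its end, in the units of the state.
- read_state(): the state, without advancing time (a new reading comes with each control period).
- imaging.camera(name): name is "scene" or "side" or "wrist"; returns (picture, depth): 420x560x3 uint8, red, green, blue; 420x560 float32, m along the optical axis (not along the pixel's ray), 0 where there is no reading.
- imaging.get_calibration(name): a dict with "camera_matrix" (3x3 intrinsics, pixels), "R" (3x3) and "t" (3): a world point X has camera coordinates R X + t. Camera axes: x right, y down, z forward; pixel columns grow to the right and rows downward; lengths in m; the calibration is good to about 2 mm. A picture is of the moment at which its call begins: read the wrist's pose just before it. get_calibration takes no time and is no camera call; for the wrist camera it gives the pose at the moment of the call.
- r.close_job(): hands the job in, once; it reports no verdict.
The state is a dict: "time": time; "joint_positions": joint angles; "joint_vel": joint speeds; "joint_torque": joint torques, N m; "ee_pos": TCP position; "eef_rot": TCP orientation; "ft_force": force on the tool from outside, world axes, zero at the start; "torque": the same for the moment, N m; "width": finger opening in m.
Only numpy, scipy, OpenCV 4.12 (cv2) and the standard library are available. Lean on these libraries where they do the work, as an engineer would, in place of code of your own. Each camera call takes 0.05 s, during which the arm holds its last target.

## Task

The spring-feed tray on the grooming shelf is being changed over to wider jars: slide its side guide fully out to the stop, then lift the last small jar out of the lane and stand it upright on the free part of the turntable. Then pull the spring-loaded pusher back until its front face is level with the white refill mark and finish while still holding it there, so that the wide jars can be dropped in; keep the small jar upright and leave everything else where it stands.

Things in the scene. Friction and masses are not known exactly. Their poses are not given: they have to be found in the camera images.
- tray: Fixed spring-feed jar tray, black base 240 x 92 x 5 mm. Origin: on the shelf, on the closed lane's centre line, halfway along. x runs along the lane towards the front lip, y towards the side guide, z up. In mm: base x -120..120, y -32..60, top z 5; front lip 16 high, inner face x = 115; fixed aluminium rail y -28.5..-22.5, top z 27; rear stop x = -114, top z 25.
- guide (a joint): Side guide: an aluminium rail 205 mm long, 6 mm thick, top 27 mm above the shelf, along the +y side of the lane, with a black upright finger tab. It slides straight out along the tray's +y; friction about 3 N keeps it where it is left. Value in m: 0 = lane 45 mm wide (closed), 0.020 = at its outer stop (lane 65 mm wide).
- guide_tab (a point): Centre of the top of the guide's finger tab; moves with the guide. The tab is 30 mm long (tray x), 10 mm thick (tray y), stands free from 27 to 54.5 mm above the shelf; at tray x = -45, and tray y = 27.5 mm plus the guide's value.
- feed: Spring pusher: upright grey paddle plate 10 x 38 mm (x, y), z 7 to 84 mm, with a sled and spring drum (31 mm high) up to 46 mm behind its front face. Origin: at shelf height under the middle of the front face, the one towards the lip; axes as the tray's. Starts against the jar, tray x = 71; runs home to x = 107 without it; is pulled back along -x, at most to x = -43. At the mark: x = -10.
- pusher_grip (a point): On the pusher's paddle: middle of its top edge, 84 mm above the shelf, 5 mm behind the front face. The plate is clear on both sides above 31 mm: pinch it front to back (10 mm thick). A ribbon spring drives the pusher towards the lip: 3 N at home, 3.7 N at the start, 5.3 N at the mark, damped.
- refill_mark (a point): The white refill mark: a 5 mm line across the tray floor and over the fixed rail, its middle at tray x = -10 mm. This point lies on the lane's centre line, 27 mm above the shelf.
- small_jar: Last small jar, round, 44 mm diameter, 60 mm high, white with an aluminium screw lid (lid from 40 mm up), about 90 g. Origin: centre of its underside, which starts 5 mm above the shelf on the tray's floor. It stands between the front lip and the paddle.
- turntable: Round turntable. Origin: at shelf height on its axis. Wooden platter 300 mm diameter, its top 30 mm above the shelf; turns with slight friction. A pot, a brush and a dish stand on it.
- free_spot (a point): Middle of the free part of the platter, on its top, 85 mm from the axis; room for a thing of up to 90 mm diameter. Moves with the platter.
- wide_jar_a: Bystander: wide jar, 60 mm diameter, 60 mm high, standing on the shelf beside the tray's fixed rail. Origin: centre of its underside.
- wide_jar_b: Bystander: second wide jar, the same as the first, next to it.
- acrylic_pot: Bystander on the turntable: clear lidded acrylic pot, 71 mm diameter, 84 mm high with its knob. Origin: centre of its underside.
- silicone_brush: Bystander on the turntable: orange silicone palm brush, 100 x 58 x 46 mm, bristles down. Origin: centre of its underside.
- dish: Bystander on the turntable: small porcelain dish, 80 mm diameter, 22 mm high. Origin: centre of its underside.
- wash_bottle: Bystander: amber bottle, 62 mm diameter, 170 mm high, on the shelf to the right. Origin: centre of its underside.
- slicker_brush: Bystander: slicker brush with a wooden handle, 205 mm long, 26 mm high, lying across the shelf at the back. Origin: on the shelf, 5 mm behind its head.
There are look-alikes about, which are no part of the job. Leave any yellow look-alike of the small_jar alone.

How it is judged:
On the way, in this order (a step that is already met when the one before it is completed fails the run):
1. the side guide is slid fully out (value of joint guide above 0.0165 m), for 0.2 s.
2. the small jar stands upright on the turntable, let go (z of small_jar in the frame of turntable between 0.026 and 0.036 m and horizontal distance between small_jar and turntable below 0.132 m and angle between small_jar's own z axis and vertical below 0.1 rad and contact force between the fingers and small_jar below 0.1 N and linear speed of small_jar below 0.03 m/s), for 0.3 s.
At the end, for the whole second after the job is handed in: Pusher face within 6 mm of the refill mark, still, held there by the fingers (over 1 N); side guide out to its stop within 3.5 mm; small jar at rest on the platter, wholly on it, upright within 0.1 rad, not touched by the fingers (all of step 2 and x of feed in the frame of refill_mark between -0.006 and 0.006 m and linear speed of feed below 0.01 m/s and contact force between the fingers and feed above 1 N and value of joint guide above 0.0165 m); the arm keeps its last pose, push and grip.
It fails at once if the small jar is tipped over by more than 0.5 rad (angle between small_jar's own z axis and vertical above 0.5 rad).
It fails at once if a wide jar, the bottle or the slicker brush is shifted by more than 30 mm (distance of any of wide_jar_a, wide_jar_b, wash_bottle, slicker_brush from where it was at the start of the episode above 0.03 m).
It fails at once if the pot, the brush or the dish on the turntable is shifted by more than 40 mm (distance of any of acrylic_pot, silicone_brush, dish from where it was at the start of the episode above 0.04 m).
It also fails if it takes over 72 s, if anything falls off the work surface, if the arm or the gripper's body presses on something with over 40 N, if the wrist force passes 120 N, or if a joint passes its speed limit or range.

## Working session

There is one attempt and no reset: what is moved stays moved. The work goes in short steps, Python scripts to look and compute and a tool call to move; the robot and the scene stay as the last step left them, time stands still between calls to the robot, and variables do not carry over. Pictures are saved under pics/ and viewed, and the job is handed in when it is done.

Besides the shell and the picture viewer there is one more tool, called after "Emit:" in YAML: its name, and indented under it one key for each argument. move_arm: Moves the arm, as the interface text tells. Its arguments: {"type":"object","properties":{"series":{"type":"array","items":{"type":"array","items":{"type":"number"}}},"claw":{"type":"number"},"newtons":{"type":"number"}},"required":["series"]}

```bash
mkdir -p pics && ls
python3 - <<'E'
from bench import read_state, imaging, r
import cv2, numpy as np
s=read_state(); print(s)
for n in ["scene","side","wrist"]:
    c=imaging.get_calibration(n); p,d=imaging.camera(n)
    cv2.imwrite(f"pics/{n}0.png",p[:,:,::-1]); np.savez(f"{n}0.npz",p=p,d=d,K=c["camera_matrix"],R=c["R"],t=c["t"])
    print(n,c)
E
```

```text
pics
{'time': 0.0, 'joint_positions': array([ 1.16540345,  0.33284984, -0.06471634,  1.46094692,  0.02159931,
        1.34990202, -0.08851362]), 'joint_vel': array([-1.31833817e-04, -2.35592467e-04,  2.50019502e-04,  5.97459539e-04,
        7.00493462e-05,  3.04475043e-04, -1.13440646e-03]), 'joint_torque': array([ 4.06031450e-04, -6.23261261e+01,  2.49360991e-02, -3.89886618e+01,
       -6.12301799e-02,  3.98754480e-02,  1.62332553e-04]), 'ee_pos': array([ 0.23330278, -0.57940128,  0.22176507]), 'eef_rot': array([ 9.81737137e-01,  1.90241152e-01, -1.63713501e-04, -6.86000669e-04]), 'ft_force': array([0.86318129, 0.41548118, 0.00916332]), 'torque': array([ 0.0087179 ,  0.01531195, -0.028369  ]), 'width': 0.0870465704053116}
scene {'camera_matrix': array([[420.58568161,   0.        , 281.93095634],
       [  0.        , 420.58568161, 210.78648421],
       [  0.        ,   0.        ,   1.        ]]), 'R': array([[-0.4932525 ,  0.86981485, -0.0111397 ],
       [ 0.61407694,  0.33910193, -0.71268464],
       [-0.61612618, -0.35837412, -0.70139612]]), 't': array([ 0.34345532, -0.25919862,  1.56071694])}
side {'camera_matrix': array([[474.94932433,   0.        , 278.88465009],
       [  0.        , 474.94932433, 211.01225699],
       [  0.        ,   0.        ,   1.        ]]), 'R': array([[-0.93509855, -0.35401138,  0.01632935],
       [-0.26656897,  0.67226764, -0.69064984],
       [ 0.23352021, -0.65017856, -0.72300495]]), 't': array([0.52057993, 0.2738515 , 1.19867672])}
wrist {'camera_matrix': array([[361.53227365,   0.        , 284.13099906],
       [  0.        , 361.53227365, 207.84693875],
       [  0.        ,   0.        ,   1.        ]]), 'R': array([[ 0.37300254, -0.92782839, -0.00189167],
       [-0.89749323, -0.36132289,  0.25288666],
       [-0.23531893, -0.09262961, -0.96749406]]), 't': array([-0.6247093 , -0.03010987,  0.3920831 ])}
```

View pics/scene0.png

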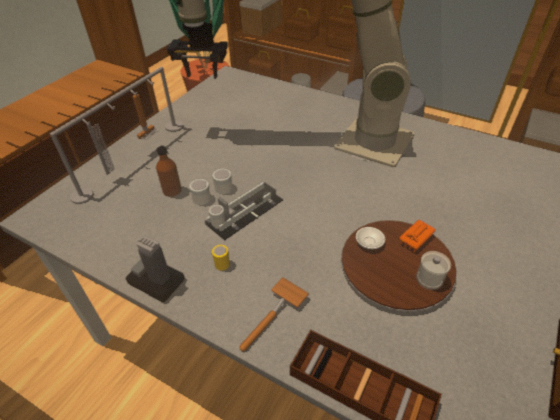

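View pics/side0.png

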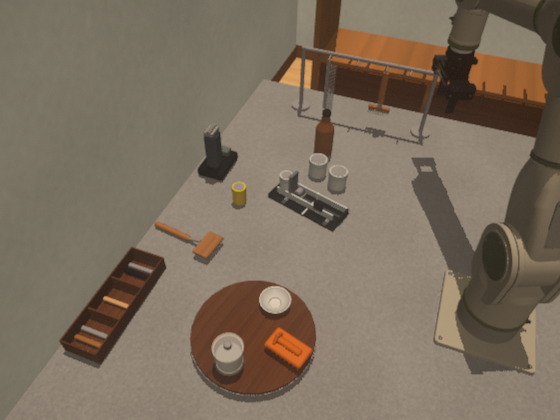

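View pics/wrist0.png

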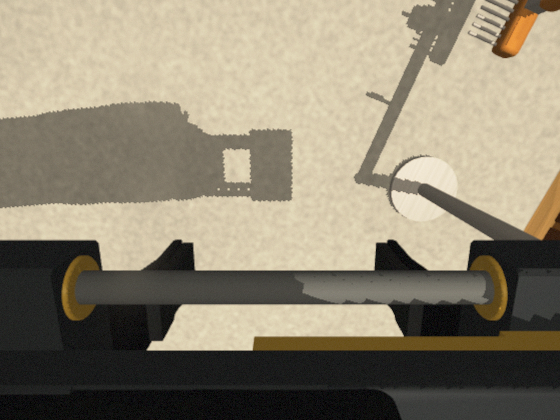

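The small jar candidates are the white jar in the tray at scene (216,215) and the yellow one on the shelf at (221,257). The white one, in the lane, fits the description. I'll confirm it in enlarged crops.

Run:
```python
import cv2
a=cv2.imread("pics/scene0.png")[160:280,180:300]; b=cv2.imread("pics/side0.png")[145:235,255:360]
cv2.imwrite("pics/cs0.png",cv2.resize(a,None,fx=5,fy=5,interpolation=cv2.INTER_CUBIC))
cv2.imwrite("pics/cd0.png",cv2.resize(b,None,fx=6,fy=6,interpolation=cv2.INTER_CUBIC))
```

```text
(no output)
```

View pics/cs0.png

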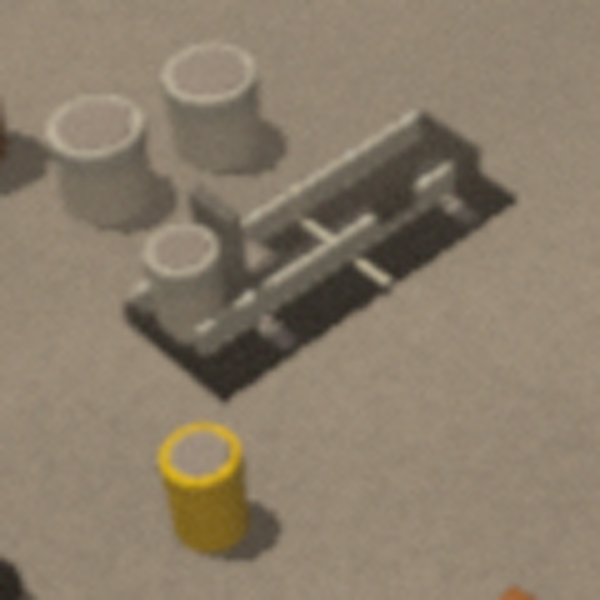

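View pics/cd0.png

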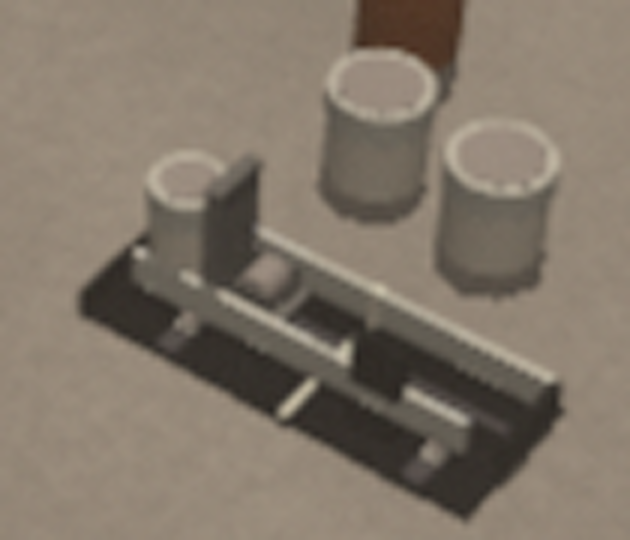

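White jar in the lane confirmed: it has the metal lid and touches the paddle at scene (223,205). Next I'll measure the tray pose from base corners and the turntable contents by plane casting and depth.

```bash
cat > h.py <<'E'
import numpy as np, cv2
from scipy.optimize import least_squares
def load(n):
    z=np.load(n+".npz"); return z
def cast(z,uv,h):
    K,R,t=z["K"],z["R"],z["t"]; uv=np.atleast_2d(uv).astype(float)
    d=(np.linalg.inv(K)@np.c_[uv,np.ones(len(uv))].T).T@R
    c=-R.T@t; return c+d*((h-c[2])/d[:,2])[:,None]
def cloud(z):
    d=z["d"]; v,u=np.mgrid[:d.shape[0],:d.shape[1]]
    P=np.linalg.inv(z["K"])@np.stack([u.ravel(),v.ravel(),np.ones(u.size)])*d.ravel()
    return ((P.T-z["t"])@z["R"]).reshape(*d.shape,3)
def proj(z,X):
    p=(z["K"]@(z["R"]@np.atleast_2d(X).T+z["t"][:,None])).T; return p[:,:2]/p[:,2:]
def fit2d(A,B):  # tray pts A -> world B ; returns yaw,t
    a=A.mean(0);b=B.mean(0);H=(A-a).T@(B-b);th=np.arctan2(H[0,1]-H[1,0],H[0,0]+H[1,1])
    Rm=np.array([[np.cos(th),-np.sin(th)],[np.sin(th),np.cos(th)]]);return th,b-Rm@a,Rm
E
python3 - <<'E'
from h import *
S=load("scene0");D=load("side0")
cs=lambda x,y:(180+(x+.5)/5-.5,160+(y+.5)/5-.5); cd=lambda x,y:(255+(x+.5)/6-.5,145+(y+.5)/6-.5)
pts=[(S,cs(225,395),5,(120,60)),(S,cs(515,198),5,(-120,60)),(D,cd(82,300),5,(120,60)),(D,cd(467,515),5,(-120,60)),
(S,cs(200,240-15),0,None)]
A=[];B=[]
for z,uv,h,a in pts[:4]:
    w=cast(z,uv,h/1000)[0]; print(a,w.round(4)); A.append(a);B.append(w[:2])
A=np.array(A)/1000;B=np.array(B);th,t,Rm=fit2d(A,B);print("yaw",th,np.degrees(th),"t",t,"res",(A@Rm.T+t-B).round(4))
# marks
for n,x,y,zz in [("lidc",93,0,65),("grip",66,0,84),("tab",-45,27.5,54.5),("mark end",-10,60,5),("rail rear",-114,-25,27)]:
    X=np.r_[Rm@[x/1e3,y/1e3]+t,zz/1e3]; print(n,X.round(4),proj(S,X).round(1),proj(D,X).round(1))
# turntable: orange brush, platter
for nm,z in [("s",S),("d",D)]:
    C=cloud(z);p=z["p"];hsv=cv2.cvtColor(p,cv2.COLOR_RGB2HSV)
    m=(np.abs(C[...,2]-.03)<.006)&(z["d"]>0)
    n,l,st,ce=cv2.connectedComponentsWithStats(m.astype(np.uint8));i=1+np.argmax(st[1:,4]);
    co=max(cv2.findContours((l==i).astype(np.uint8),0,1)[0],key=cv2.contourArea)[:,0]
    W=cast(z,co,.03)[:,:2];(c,rad)=cv2.minEnclosingCircle(W.astype(np.float32)); print(nm,"platter",np.array(c).round(4),rad,st[i])
    c=np.array(c); above=(np.linalg.norm(C[...,:2]-c,axis=-1)<.15)&(C[...,2]>.042)&(z["d"]>0)
    n,l,st,ce=cv2.connectedComponentsWithStats(above.astype(np.uint8))
    for i in range(1,n):
        if st[i,4]>40:
            q=C[l==i];print("  obj",ce[i].round(0),st[i,4],q.min(0).round(3),q.max(0).round(3))
E
```

```text
(120, 60) [ 0.6718 -0.2045  0.005 ]
(-120, 60) [ 0.4453 -0.1398  0.005 ]
(120, 60) [ 0.6728 -0.2121  0.005 ]
(-120, 60) [ 0.4429 -0.1421  0.005 ]
yaw -0.2870151602922819 -16.444757341018565 t [ 0.54122809 -0.23216488] res [[ 0.0015 -0.0041]
 [-0.0022 -0.0008]
 [ 0.0005  0.0035]
 [ 0.0002  0.0014]]
lidc [ 0.6304 -0.2585  0.065 ] [[215.3 208.7]] [[286.5 174.5]]
grip [ 0.6045 -0.2508  0.084 ] [[222.  199.4]] [[293.9 173.5]]
tab [ 0.5059 -0.1931  0.0545] [[257.4 193.4]] [[318.4 201.4]]
mark end [ 0.5486 -0.1718  0.005 ] [[256.8 216. ]] [[301.5 213.9]]
rail rear [ 0.4248 -0.2239  0.027 ] [[263.  181.9]] [[346.6 208.2]]
s platter [0.53   0.2592] 0.15253226459026337 [ 341  220  115   91 6031]
  obj [416. 234.] 583 [0.381 0.24  0.042] [0.488 0.315 0.076]
  obj [370. 236.] 292 [0.466 0.131 0.042] [0.545 0.207 0.056]
  obj [433. 268.] 919 [0.51  0.313 0.042] [0.586 0.382 0.117]
d platter [0.5245 0.2618] 0.15116050839424133 [ 190  281  126  115 8374]
  obj [274. 298.] 349 [0.466 0.131 0.042] [0.544 0.21  0.055]
  obj [288. 348.] 1021 [0.378 0.241 0.048] [0.485 0.319 0.077]
  obj [228. 353.] 1088 [0.512 0.314 0.042] [0.581 0.385 0.116]
```

```bash
cat >> h.py <<'E'
from scipy.spatial.transform import Rotation as Ro
def plan(s,target,yaw_y=None):
    """s state; shift in tool axes to world target; yaw_y = wanted world angle of tool y (deg, mod 180)"""
    Rt=Ro.from_quat(s["eef_rot"]).as_matrix()
    sh=Rt.T@(np.array(target)-s["ee_pos"]); roll=None
    if yaw_y is not None:
        a=np.degrees(np.arctan2(Rt[1,1],Rt[0,1])); d=(yaw_y-a+90)%180-90; roll=-np.radians(d)
    return sh.round(4),roll
E
python3 - <<'E'
from h import *
from bench import read_state,imaging
S=load("scene0");D=load("side0");W=load("wrist0");s=read_state()
Rt=Ro.from_quat(s["eef_rot"]).as_matrix();print("Rt",Rt.round(3))
c=-W["R"].T@W["t"];print("cam in tool",(Rt.T@(c-s["ee_pos"])).round(4),"axes",(Rt.T@W["R"].T).round(3))
C=cloud(S)
for n,(u,v) in dict(bottle=(162,153),yellow=(221,250),wja=(200,187),wjb=(222,175),rackL=(56,131),rackR=(163,72),clip=(148,243)).items(): print(n,C[v,u].round(3))
print(plan(s,[.506,-.193,.26],73.6))
E
```

```text
Rt [[ 0.928  0.374 -0.   ]
 [ 0.374 -0.928  0.001]
 [-0.    -0.001 -1.   ]]
cam in tool [ 0.0696  0.0006 -0.1638] axes [[-0.001 -0.968 -0.253]
 [ 1.    -0.    -0.001]
 [ 0.001 -0.253  0.968]]
bottle [ 0.587 -0.471  0.16 ]
yellow [ 0.749 -0.154  0.063]
wja [ 0.571 -0.361  0.059]
wjb [ 0.491 -0.334  0.06 ]
rackL [ 0.731 -0.716  0.244]
rackR [ 0.279 -0.717  0.225]
clip [ 0.884 -0.252  0.172]
(array([ 0.3973, -0.2567, -0.0378]), np.float64(0.6690737483102385))
```

The yellow jar is off at (0.75,-0.15). I'll move above the tray at a safe height, turning the jaws onto tray y, to look with the wrist camera.

Emit:
move_arm:
  series:
    - [0.04, -0.026, -0.038, 0.12]
    - [0.08, -0.052, -0.038, 0.24]
    - [0.12, -0.078, -0.038, 0.36]
    - [0.16, -0.104, -0.038, 0.48]
    - [0.2, -0.13, -0.038, 0.58]
    - [0.24, -0.155, -0.038, 0.669]
    - [0.28, -0.181, -0.038, 0.669]
    - [0.32, -0.207, -0.038, 0.669]
    - [0.36, -0.233, -0.038, 0.669]
    - [0.397, -0.257, -0.038, 0.669]
    - [0.397, -0.257, -0.038, 0.669]
    - [0.397, -0.257, -0.038, 0.669]
    - [0.397, -0.257, -0.038, 0.669]
    - [0.397, -0.257, -0.038, 0.669]
  claw: 1

```text
time: 1.55
ee_pos: [0.505, -0.1946, 0.2605]
eef_rot: [0.99, -0.144, -0.0, 0.0]
ft_force: [0.2, 0.2, -0.6]
width: 0.0866
```

```bash
cat > snap.py <<'E'
import sys,numpy as np,cv2
from bench import read_state,imaging
s=read_state(); print(round(s["time"],2),s["ee_pos"].round(4),s["eef_rot"].round(4),s["ft_force"].round(2),round(s["width"],4),s["joint_positions"].round(2))
tag=sys.argv[1]
for n in sys.argv[2:]:
    c=imaging.get_calibration(n); p,d=imaging.camera(n)
    cv2.imwrite(f"pics/{n}{tag}.png",p[:,:,::-1]); np.savez(f"{n}{tag}.npz",p=p,d=d,K=c["camera_matrix"],R=c["R"],t=c["t"])
E
python3 snap.py 1 wrist
```

```text
1.55 [ 0.505  -0.1946  0.2605] [ 9.896e-01 -1.438e-01 -1.000e-04  2.000e-04] [ 0.21  0.23 -0.57] 0.0866 [ 0.6   0.15 -0.35  1.61  0.05  1.39 -1.62]
```

View pics/wrist1.png

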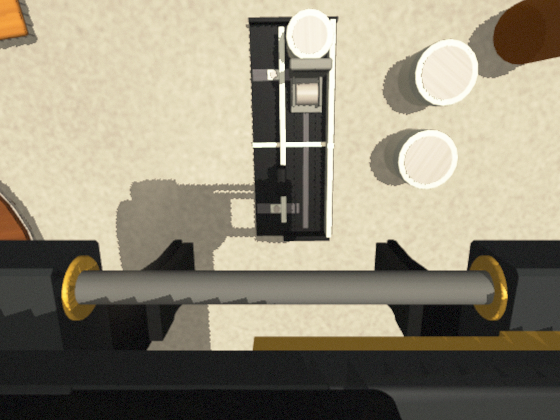

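Run:
```python
import cv2
a=cv2.imread("pics/wrist1.png")[0:250,235:355]
cv2.imwrite("pics/cw1a.png",cv2.resize(a[:125],None,fx=5,fy=5,interpolation=cv2.INTER_NEAREST)[:, :600])
cv2.imwrite("pics/cw1b.png",cv2.resize(a[130:],None,fx=5,fy=5,interpolation=cv2.INTER_NEAREST))
```

```text
(no output)
```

View pics/cw1a.png

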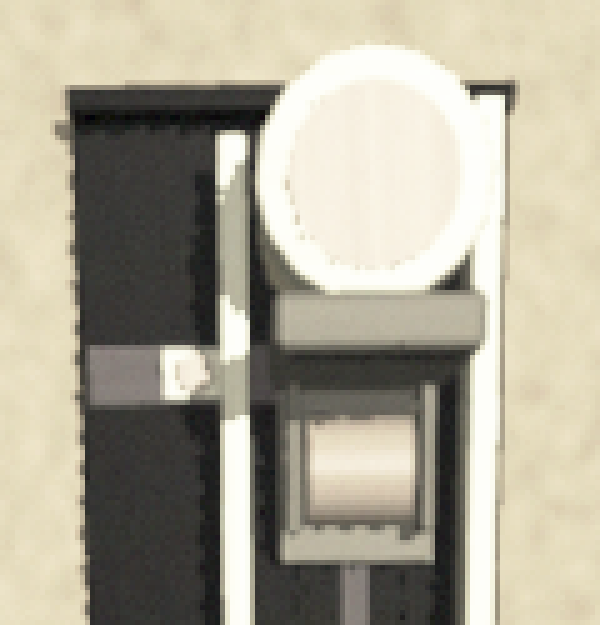

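View pics/cw1b.png

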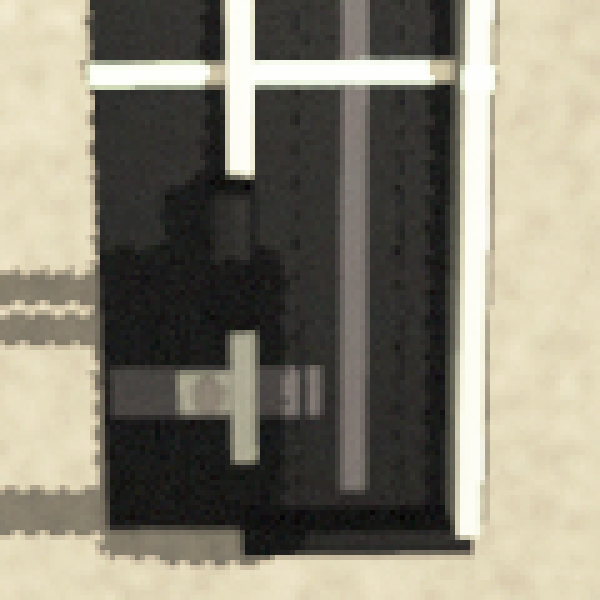

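The wrist view shows the tray nearly aligned with the image: tab at px (281,175), paddle top at (311,64), jar lid at (310.5,34), mark at row 144.5. Now casting these onto their heights.

Run:
```python
from h import *
from bench import read_state
W=load("wrist1");s=read_state()
a=lambda x,y:(235+(x+.5)/5-.5,(y+.5)/5-.5); b=lambda x,y:(235+(x+.5)/5-.5,130+(y+.5)/5-.5)
P=[("base r+y",b(104,527),5,(-120,60)),("markL",b(90,74),5,(-10,60)),("markR",b(477,77),27,(-10,-25.5)),("tab",b(232,226),54.5,(-45,27.5)),("grip",a(380,319),84,(66,0)),("jar",a(376,170),65,(93,0)),("rail rear",b(467,538),27,(-120,-25.5)),("lip",a(68,88),16,(120,60))]
A=np.array([p[3] for p in P])/1e3;B=np.array([cast(W,p[1],p[2]/1e3)[0][:2] for p in P])
th,t,Rm=fit2d(A,B);print(th,np.degrees(th),t)
for p,e,w in zip(P,(A@Rm.T+t-B)@Rm,B): print(p[0],w.round(4),(e*1000).round(1))
w=lambda x,y:(Rm@[x/1e3,y/1e3]+t)
print("tab",w(-45,27.5),"jar",w(93,0))
np.savez("tray.npz",th=th,t=t)
print(plan(s,[*w(-45,27.5),.12],np.degrees(th)+90))
```

```text
-0.2779966799982056 -15.92803648254609 [ 0.54391348 -0.23104741]
base r+y [ 0.4439 -0.1395] [ 1.3 -0.6]
markL [ 0.5491 -0.1698] [ 1.8 -0.3]
markR [ 0.5257 -0.2526] [1.6 0.2]
tab [ 0.5139 -0.1937] [-5.9 -0.2]
grip [ 0.606  -0.2488] [1.4 0. ]
jar [ 0.6327 -0.2568] [0.6 0.4]
rail rear [ 0.424  -0.2234] [-2.6  0.1]
lip [ 0.6738 -0.2062] [1.9 0.4]
tab [ 0.50818798 -0.19225388] jar [ 0.63334294 -0.25656939]
(array([ 0.0023, -0.003 ,  0.1405]), np.float64(-0.01048133770274674))
```

Run:
```python
from h import *
from bench import read_state
s=read_state();z=np.load("tray.npz");th=float(z["th"]);t=z["t"]+(-.0014)*np.array([np.cos(th),np.sin(th)])
np.savez("tray.npz",th=th,t=t)
Rm=np.array([[np.cos(th),-np.sin(th)],[np.sin(th),np.cos(th)]])
print(t,plan(s,[*(Rm@[-.045,.0275]+t),.032],np.degrees(th)+90))
```

```text
[ 0.54256723 -0.23066321] (array([ 0.0009, -0.003 ,  0.2285]), np.float64(-0.01048133770274674))
```

Emit:
move_arm:
  series:
    - [0.001, -0.003, 0.04, -0.01]
    - [0.001, -0.003, 0.08, -0.01]
    - [0.001, -0.003, 0.12, -0.01]
    - [0.001, -0.003, 0.15, -0.01]
    - [0.001, -0.003, 0.165, -0.01]
    - [0.001, -0.003, 0.165, -0.01]
    - [0.001, -0.003, 0.165, -0.01]
    - [0.001, -0.003, 0.165, -0.01]
  claw: -0.2

```text
time: 2.4
ee_pos: [0.5087, -0.191, 0.0975]
eef_rot: [0.99, -0.138, 0.001, 0.0]
ft_force: [-0.3, 0.8, 0.8]
width: 0.0365
```

```bash
python3 snap.py 2 wrist side
```

```text
2.4 [ 0.5087 -0.191   0.0975] [ 9.905e-01 -1.378e-01  1.400e-03  4.000e-04] [-0.33  0.79  0.75] 0.0365 [ 0.58  0.28 -0.35  1.81  0.11  1.06 -1.66]
```

View pics/wrist2.png

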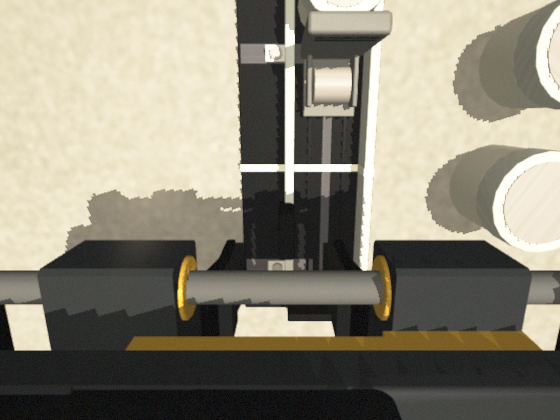

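The tab, px (289,225), lies centred between the fingers (240..340). Descending and pinching it.

Emit:
move_arm:
  series:
    - [0, 0, 0.02, 0]
    - [0, 0, 0.04, 0]
    - [0, 0, 0.055, 0]
    - [0, 0, 0.063, 0]
    - [0, 0, 0.063, 0]
    - [0, 0, 0.063, 0]

```text
time: 3.1
ee_pos: [0.508, -0.1906, 0.0332]
eef_rot: [0.99, -0.138, 0.0, 0.0]
ft_force: [0.2, 0.4, -0.4]
width: 0.0349
```

Emit:
move_arm:
  series:
    - [0, 0, 0, 0]
    - [0, 0, 0, 0]
    - [0, 0, 0, 0]
    - [0, 0, 0, 0]
    - [0, 0, 0, 0]
    - [0, 0, 0, 0]
  claw: -1
  newtons: 20

```text
time: 3.7
ee_pos: [0.5077, -0.1908, 0.0328]
eef_rot: [0.99, -0.138, 0.0, 0.0]
ft_force: [-1.4, -1.4, 2.6]
width: 0.0104
```

Tab gripped (opening 10.4 mm). Sliding out along tray +y, which is tool −y.

Emit:
move_arm:
  series:
    - [0, -0.003, 0, 0]
    - [0, -0.006, 0, 0]
    - [0, -0.009, 0, 0]
    - [0, -0.012, 0, 0]
    - [0, -0.015, 0, 0]
    - [0, -0.018, 0, 0]
    - [0, -0.018, 0, 0]
    - [0, -0.018, 0, 0]

```text
time: 4.5
ee_pos: [0.5127, -0.1731, 0.0328]
eef_rot: [0.99, -0.138, 0.0, 0.0]
ft_force: [-2.5, -3.2, 5.5]
width: 0.0101
```

Emit:
move_arm:
  series:
    - [0, -0.001, 0, 0]
    - [0, -0.002, 0, 0]
    - [0, -0.002, 0, 0]
    - [0, -0.002, 0, 0]

```text
time: 4.9
ee_pos: [0.5127, -0.173, 0.0328]
eef_rot: [0.99, -0.138, 0.0, 0.001]
ft_force: [-2.9, -8.7, 4.7]
width: 0.0097
```

Emit:
move_arm:
  series:
    - [0, -0.002, 0, 0]
    - [0, -0.002, 0, 0]
    - [0, -0.002, 0, 0]

```text
time: 5.2
ee_pos: [0.5128, -0.1729, 0.0328]
eef_rot: [0.99, -0.139, -0.0, 0.002]
ft_force: [-3.5, -13.9, 4.8]
width: 0.0098
```

Hard against its stop: the force rises with no further motion. Relieving, opening and lifting.

Emit:
move_arm:
  series:
    - [0, 0.003, 0, 0]
    - [0, 0.003, 0, 0]
    - [0, 0.003, 0, 0]
    - [0, 0.003, 0, 0]
    - [0, 0.003, 0, 0]
  claw: -0.3

```text
time: 5.7
ee_pos: [0.5128, -0.1716, 0.0324]
eef_rot: [0.991, -0.137, -0.0, -0.0]
ft_force: [-0.2, 1.1, 1.0]
width: 0.0298
```

Emit:
move_arm:
  series:
    - [0, 0, -0.02, 0]
    - [0, 0, -0.05, 0]
    - [0, 0, -0.09, 0]
    - [0, 0, -0.13, 0]
    - [0, 0, -0.16, 0]
    - [0, 0, -0.16, 0]
    - [0, 0, -0.16, 0]
    - [0, 0, -0.16, 0]

```text
time: 6.5
ee_pos: [0.5121, -0.172, 0.1913]
eef_rot: [0.99, -0.138, -0.001, -0.0]
ft_force: [0.6, 0.0, 0.1]
width: 0.03
```

```bash
python3 snap.py 3 wrist
python3 - <<'E'
import cv2
a=cv2.imread("pics/wrist3.png")[0:250,220:380]
cv2.imwrite("pics/cw3.png",cv2.resize(a,None,fx=2.4,fy=2.4,interpolation=cv2.INTER_NEAREST))
E
```

```text
6.5 [ 0.5121 -0.172   0.1913] [ 9.905e-01 -1.376e-01 -9.000e-04 -1.000e-04] [0.56 0.04 0.06] 0.03 [ 0.57  0.19 -0.37  1.71  0.07  1.25 -1.66]
```

View pics/wrist3.png

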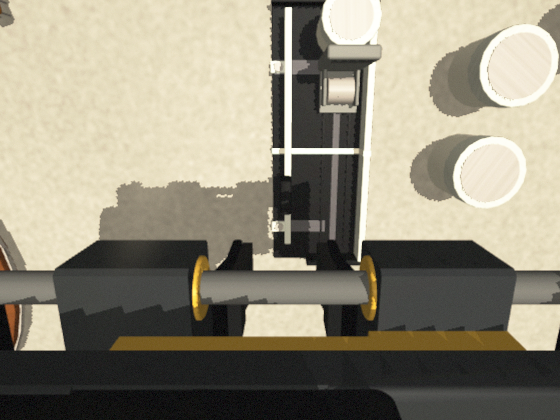

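View pics/cw3.png

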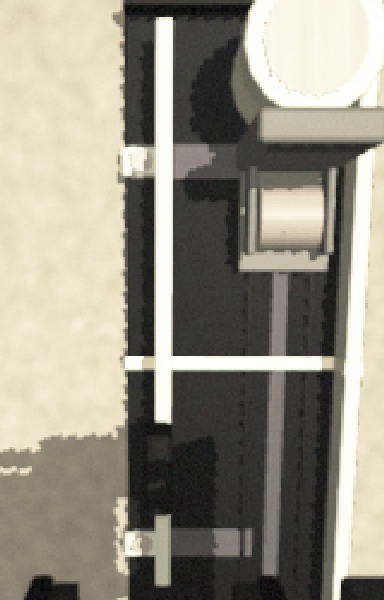

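Guide is out. Checking its value from the rail, plus jar and paddle positions in the tray frame.

Run:
```python
from h import *
from bench import read_state
W=load("wrist3");s=read_state();z=np.load("tray.npz");th=float(z["th"]);t=z["t"]
Rm=np.array([[np.cos(th),-np.sin(th)],[np.sin(th),np.cos(th)]])
for n,uv,h in [("guide rail (y~45.5)",(220+163/2.4,340/2.4),.027),("fixed rail(-25.5)",(220+351/2.4,340/2.4),.027),("grip (66,0)",(354.5,51.5),.084),("jar (93,0)",(350.5,17),.065),("mark (-10,)",(220+240/2.4,362/2.4),.005)]:
    w=cast(W,uv,h)[0]; print(n,w.round(4),((w[:2]-t)@Rm*1000).round(1))
j=Rm@[.093,0]+t
print("jar",j,plan(s,[*j,.13],np.degrees(th)+90),plan(s,[*j,.033]))
```

```text
guide rail (y~45.5) [ 0.5545 -0.1872  0.027 ] [-0.5 45. ]
fixed rail(-25.5) [ 0.5353 -0.2547  0.027 ] [ -0.4 -25.1]
grip (66,0) [ 0.6058 -0.2492  0.084 ] [65.9 -0.5]
jar (93,0) [ 0.6312 -0.2558  0.065 ] [92.1  0.2]
mark (-10,) [ 0.536  -0.2143  0.005 ] [-10.8  13.9]
jar [ 0.63199669 -0.25618518] (array([0.1385, 0.0484, 0.0608]), np.float64(0.0019303692597073521)) (array([0.1387, 0.0484, 0.1578]), None)
```

Guide at about 19.7 mm, and the tray fit holds within 1 mm. Going over the jar and down.

Emit:
move_arm:
  series:
    - [0.035, 0.012, 0.0, 0]
    - [0.07, 0.024, 0.0, 0]
    - [0.105, 0.036, 0.02, 0]
    - [0.139, 0.048, 0.04, 0]
    - [0.139, 0.048, 0.07, 0]
    - [0.139, 0.048, 0.1, 0]
    - [0.139, 0.048, 0.125, 0]
    - [0.139, 0.048, 0.145, 0]
    - [0.139, 0.048, 0.157, 0]
    - [0.139, 0.048, 0.157, 0]
    - [0.139, 0.048, 0.157, 0]
  claw: 0.5

```text
time: 7.65
ee_pos: [0.6336, -0.2563, 0.0359]
eef_rot: [0.99, -0.138, 0.0, -0.0]
ft_force: [-0.5, 1.1, 0.3]
width: 0.0651
```

```bash
python3 snap.py 4 side scene
python3 - <<'E'
import cv2,numpy as np
a=cv2.imread("pics/scene4.png")[160:280,160:280]; b=cv2.imread("pics/side4.png")[130:230,240:360]
cv2.imwrite("pics/c4.png",np.hstack([cv2.resize(a,(400,400)),cv2.resize(b,(400,333))[:333]]) if 0 else np.vstack([np.hstack([cv2.resize(a,(400,400)),np.pad(cv2.resize(b,(400,333)),((0,67),(0,0),(0,0)))])]))
E
```

```text
7.65 [ 0.6336 -0.2563  0.0359] [ 9.905e-01 -1.376e-01  1.000e-04 -0.000e+00] [-0.53  1.11  0.3 ] 0.0651 [ 0.53  0.62 -0.3   1.46  0.2   1.08 -1.66]
```

View pics/c4.png

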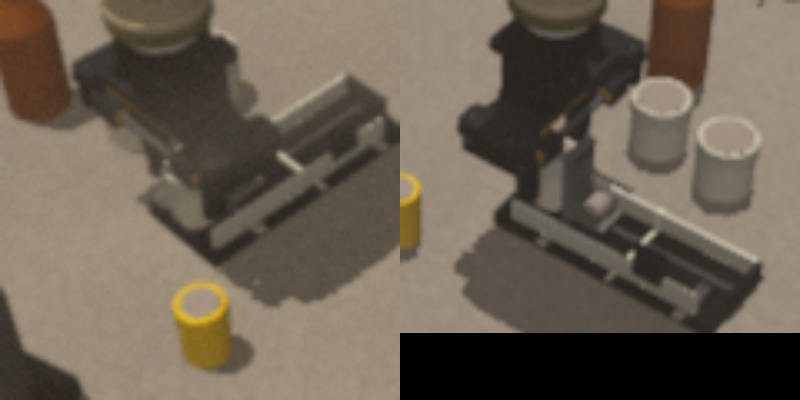

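Fingers straddle the white jar above the rails and clear of the paddle. Closing.

Emit:
move_arm:
  series:
    - [0, 0, 0, 0]
    - [0, 0, 0, 0]
    - [0, 0, 0, 0]
    - [0, 0, 0, 0]
    - [0, 0, 0, 0]
    - [0, 0, 0, 0]
    - [0, 0, 0, 0]
  claw: -1
  newtons: 30

```text
time: 8.45
ee_pos: [0.6335, -0.2567, 0.0359]
eef_rot: [0.99, -0.138, 0.0, 0.0]
ft_force: [-1.6, -1.7, 4.2]
width: 0.0435
```

Emit:
move_arm:
  series:
    - [0, 0, -0.005, 0]
    - [0, 0, -0.01, 0]
    - [0, 0, -0.015, 0]
    - [0, 0, -0.02, 0]
    - [0.0, 0, -0.024, 0]
    - [0.003, 0, -0.024, 0]
    - [0.01, 0, -0.025, 0]
    - [0.02, 0, -0.026, 0]
    - [0.03, 0, -0.028, 0]
    - [0.04, 0, -0.03, 0]
    - [0.05, 0, -0.032, 0]
    - [0.05, 0, -0.035, 0]
    - [0.05, 0, -0.035, 0]

```text
time: 9.75
ee_pos: [0.6813, -0.2698, 0.0705]
eef_rot: [0.99, -0.138, -0.0, -0.0]
ft_force: [-0.5, 1.3, -0.4]
width: 0.0434
```

```bash
python3 snap.py 5 side scene
python3 - <<'E'
import cv2,numpy as np
a=cv2.imread("pics/scene5.png")[160:280,160:280]; b=cv2.imread("pics/side5.png")[130:230,240:360]
cv2.imwrite("pics/c5.png",np.hstack([cv2.resize(a,(400,400)),np.pad(cv2.resize(b,(400,333)),((0,67),(0,0),(0,0)))]))
E
```

```text
9.75 [ 0.6813 -0.2698  0.0705] [ 9.905e-01 -1.376e-01 -4.000e-04 -0.000e+00] [-0.49  1.3  -0.4 ] 0.0434 [ 0.5   0.69 -0.29  1.28  0.2   1.2  -1.65]
```

View pics/c5.png

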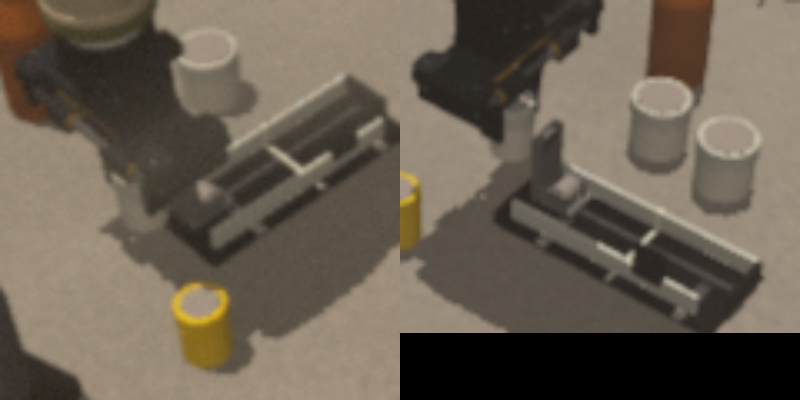

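Jar is held upright (43.4 mm), clear of the lip, and the paddle has run home. Planning the carry.

Run:
```python
from h import *
from bench import read_state
s=read_state();print(plan(s,[.61,.24,.22]))
```

```text
(array([-0.2074, -0.4712, -0.1495]), None)
```

Emit:
move_arm:
  series:
    - [0.0, 0, -0.03, 0]
    - [0, 0, -0.07, 0]
    - [0, 0, -0.11, 0]
    - [-0.012, -0.03, -0.15, -0.04]
    - [-0.028, -0.065, -0.15, -0.1]
    - [-0.045, -0.1, -0.15, -0.15]
    - [-0.062, -0.14, -0.15, -0.2]
    - [-0.079, -0.18, -0.15, -0.25]
    - [-0.097, -0.22, -0.15, -0.3]
    - [-0.114, -0.26, -0.15, -0.34]
    - [-0.132, -0.3, -0.15, -0.38]
    - [-0.15, -0.34, -0.15, -0.42]
    - [-0.167, -0.38, -0.15, -0.46]
    - [-0.185, -0.42, -0.15, -0.5]
    - [-0.198, -0.45, -0.15, -0.5]
    - [-0.207, -0.471, -0.15, -0.5]
    - [-0.207, -0.471, -0.15, -0.5]
    - [-0.207, -0.471, -0.15, -0.5]
    - [-0.207, -0.471, -0.15, -0.5]
    - [-0.207, -0.471, -0.15, -0.5]

```text
time: 11.85
ee_pos: [0.6112, 0.238, 0.2205]
eef_rot: [0.994, 0.111, 0.0, 0.0]
ft_force: [-0.5, 0.1, -2.1]
width: 0.043
```

```bash
python3 snap.py 6 scene wrist side
```

```text
11.85 [0.6112 0.238  0.2205] [9.939e-01 1.106e-01 1.000e-04 4.000e-04] [-0.46  0.14 -2.12] 0.043 [-0.04  0.46 -0.57  1.35  0.24  1.4  -1.95]
```

View pics/scene6.png

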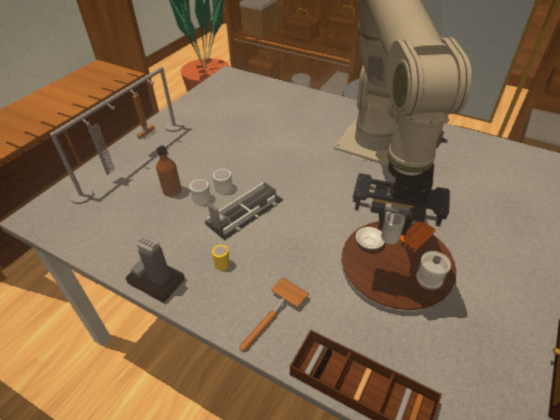

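View pics/wrist6.png

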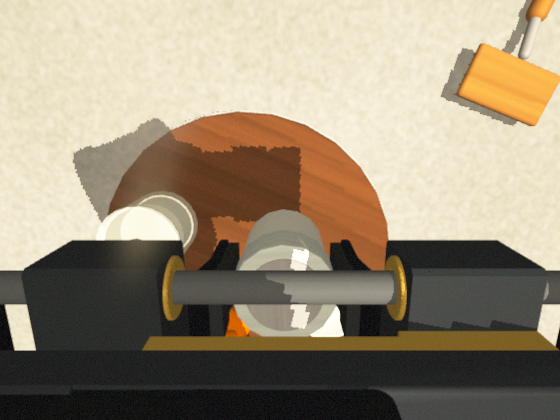

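View pics/side6.png

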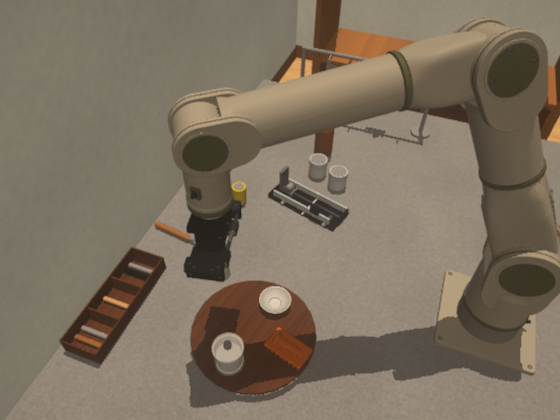

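The free front half of the platter is under the jar (wrist px ~(285,215)); the pot and dish are to the sides. Lowering in two stages.

Emit:
move_arm:
  series:
    - [0, 0, 0.03, 0]
    - [0, 0, 0.06, 0]
    - [0, 0, 0.09, 0]
    - [0, 0, 0.115, 0]
    - [0, 0, 0.135, 0]
    - [0, 0, 0.148, 0]
    - [0, 0, 0.153, 0]
    - [0, 0, 0.153, 0]
    - [0, 0, 0.153, 0]
    - [0, 0, 0.153, 0]

```text
time: 13.0
ee_pos: [0.6114, 0.24, 0.0687]
eef_rot: [0.994, 0.112, 0.001, -0.0]
ft_force: [-0.6, 0.3, -1.6]
width: 0.0431
```

Emit:
move_arm:
  series:
    - [0, 0, 0.001, 0]
    - [0, 0, 0.002, 0]
    - [0, 0, 0.003, 0]
    - [0, 0, 0.004, 0]
    - [0, 0, 0.004, 0]
    - [0, 0, 0.004, 0]

```text
time: 13.6
ee_pos: [0.6108, 0.2396, 0.0635]
eef_rot: [0.994, 0.112, -0.0, 0.0]
ft_force: [0.9, 0.8, -0.7]
width: 0.0436
```

Emit:
move_arm:
  series:
    - [0, 0, 0.0005, 0]
    - [0, 0, 0.001, 0]
    - [0, 0, 0.0015, 0]
    - [0, 0, 0.002, 0]
    - [0, 0, 0.002, 0]
    - [0, 0, 0.002, 0]

```text
time: 14.2
ee_pos: [0.6108, 0.2397, 0.0615]
eef_rot: [0.994, 0.112, 0.0, 0.0]
ft_force: [-0.8, 0.7, -2.0]
width: 0.043
```

```bash
python3 snap.py 7 side scene
python3 - <<'E'
import cv2,numpy as np
a=cv2.imread("pics/scene7.png")[180:300,340:460]; b=cv2.imread("pics/side7.png")[240:360,180:300]
cv2.imwrite("pics/c7.png",np.hstack([cv2.resize(a,(400,400)),cv2.resize(b,(400,400))]))
E
```

```text
14.2 [0.6108 0.2397 0.0615] [0.9937 0.1117 0.     0.    ] [-0.8   0.7  -2.03] 0.043 [-0.05  0.59 -0.53  1.52  0.32  1.12 -2.  ]
```

View pics/c7.png

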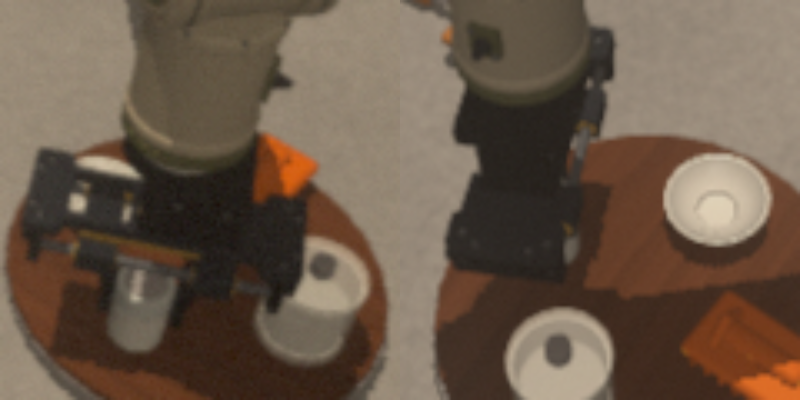

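Jar hangs upright just over the platter, with the pot clear of the gripper. Continuing down until contact shows.

Emit:
move_arm:
  series:
    - [0, 0, 0.0005, 0]
    - [0, 0, 0.001, 0]
    - [0, 0, 0.001, 0]
    - [0, 0, 0.001, 0]

```text
time: 14.7
ee_pos: [0.6108, 0.2397, 0.0609]
eef_rot: [0.994, 0.112, 0.0, 0.0]
ft_force: [-0.6, -0.7, 3.3]
width: 0.0431
```

Emit:
move_arm:
  series:
    - [0, 0, 0.0005, 0]
    - [0, 0, 0.001, 0]
    - [0, 0, 0.001, 0]
    - [0, 0, 0.001, 0]

```text
time: 15.1
ee_pos: [0.6111, 0.2403, 0.0608]
eef_rot: [0.994, 0.112, 0.001, -0.0]
ft_force: [-3.4, -0.8, 10.0]
width: 0.0432
```

Contact (force up to 10 N). Relieving and letting go.

Emit:
move_arm:
  series:
    - [0, 0, -0.001, 0]
    - [0, 0, -0.001, 0]
    - [0, 0, -0.001, 0]

```text
time: 15.4
ee_pos: [0.6109, 0.2399, 0.0608]
eef_rot: [0.994, 0.112, 0.0, -0.0]
ft_force: [-1.3, 1.1, 5.5]
width: 0.0433
```

Emit:
move_arm:
  series:
    - [0, 0, 0, 0]
    - [0, 0, 0, 0]
    - [0, 0, 0, 0]
    - [0, 0, 0, 0]
    - [0, 0, 0, 0]
    - [0, 0, 0, 0]
  claw: 0.5

```text
time: 16.0
ee_pos: [0.6107, 0.2396, 0.0604]
eef_rot: [0.994, 0.112, -0.0, 0.0]
ft_force: [0.1, -0.2, -0.1]
width: 0.0649
```

Emit:
move_arm:
  series:
    - [0, 0, -0.02, 0]
    - [0, 0, -0.05, 0]
    - [0, 0, -0.09, 0]
    - [0, 0, -0.13, 0]
    - [0, 0, -0.16, 0]
    - [0, 0, -0.18, 0]
    - [0, 0, -0.18, 0]
    - [0, 0, -0.18, 0]

```text
time: 16.8
ee_pos: [0.6107, 0.2397, 0.2402]
eef_rot: [0.994, 0.112, 0.0, 0.0]
ft_force: [-0.1, 0.5, -0.4]
width: 0.0652
```

```bash
python3 snap.py 8 scene wrist
python3 - <<'E'
from h import *
from bench import read_state
z=np.load("tray.npz");th=float(z["th"]);t=z["t"]
Rm=np.array([[np.cos(th),-np.sin(th)],[np.sin(th),np.cos(th)]])
s=read_state();print("grip home",Rm@[.102,0]+t,plan(s,[*(Rm@[.102,0]+t),.24],np.degrees(th)))
W=load("wrist8");C=cloud(W);m=(np.abs(C[...,2]-.09)<.008)&(np.linalg.norm(C[...,:2]-[.611,.24],axis=-1)<.05)&(W["d"]>0)
print("lid",m.sum(),C[m].mean(0).round(4),C[m].min(0).round(3),C[m].max(0).round(3))
E
```

```text
16.8 [0.6107 0.2397 0.2402] [9.937e-01 1.117e-01 1.000e-04 1.000e-04] [-0.14  0.51 -0.44] 0.0652 [-0.04  0.45 -0.57  1.32  0.24  1.44 -1.94]
grip home [ 0.64065116 -0.25865505] (array([-0.0809,  0.4923, -0.0006]), np.float64(-1.0689273679685474))
lid 1883 [0.6108 0.2393 0.0917] [0.588 0.218 0.082] [0.632 0.261 0.094]
```

View pics/scene8.png

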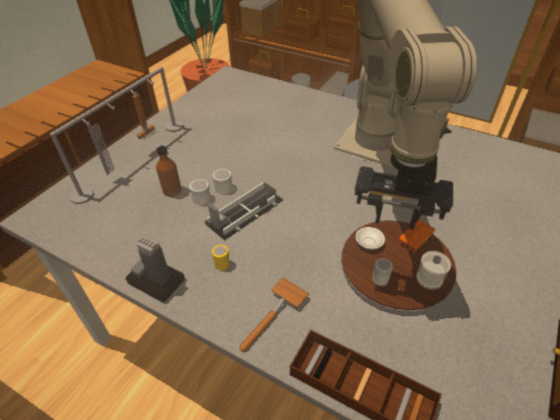

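Jar stands upright on the platter (lid at z 0.091, centre (0.611,0.239)). Going back to above the paddle with the jaws along tray x.

Emit:
move_arm:
  series:
    - [-0.006, 0.035, 0, -0.1]
    - [-0.012, 0.075, 0, -0.2]
    - [-0.019, 0.115, 0, -0.3]
    - [-0.026, 0.155, 0, -0.4]
    - [-0.032, 0.195, 0, -0.5]
    - [-0.039, 0.235, 0, -0.6]
    - [-0.045, 0.275, 0, -0.7]
    - [-0.052, 0.315, 0, -0.8]
    - [-0.058, 0.355, 0, -0.9]
    - [-0.065, 0.395, 0, -1.0]
    - [-0.072, 0.435, 0, -1.069]
    - [-0.078, 0.47, 0, -1.069]
    - [-0.081, 0.492, 0, -1.069]
    - [-0.081, 0.492, 0, -1.069]
    - [-0.081, 0.492, 0, -1.069]
    - [-0.081, 0.492, 0, -1.069]
    - [-0.081, 0.492, 0, -1.069]
  claw: -0.1

```text
time: 18.6
ee_pos: [0.6412, -0.2565, 0.2405]
eef_rot: [0.798, 0.603, 0.0, -0.0]
ft_force: [-1.1, -0.2, 0.6]
width: 0.0391
```

```bash
python3 snap.py 9 wrist side scene
```

```text
18.6 [ 0.6412 -0.2565  0.2405] [ 7.977e-01  6.031e-01  1.000e-04 -2.000e-04] [-1.11 -0.22  0.57] 0.0391 [ 0.67  0.53 -0.56  1.21  0.27  1.48 -0.12]
```

View pics/wrist9.png

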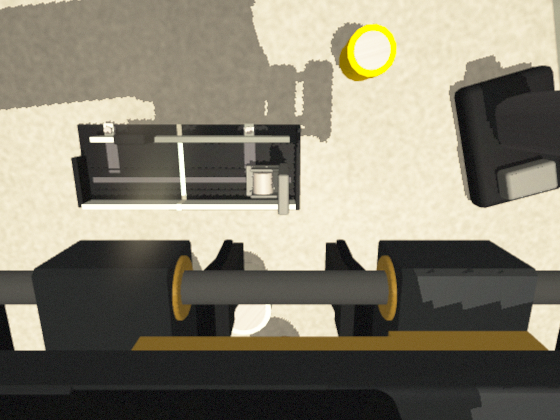

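View pics/side9.png

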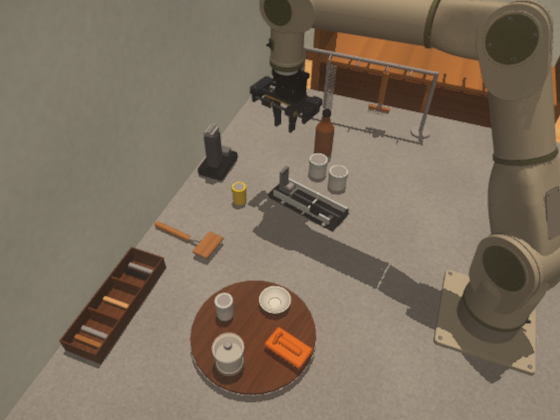

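Jar is upright on the platter at side (224,306). The paddle is home at wrist (283,190); enlarging to measure it.

Run:
```python
import cv2
a=cv2.imread("pics/wrist9.png")[110:230,200:320]
cv2.imwrite("pics/cw9.png",cv2.resize(a,None,fx=5,fy=5,interpolation=cv2.INTER_NEAREST))
```

```text
(no output)
```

View pics/cw9.png

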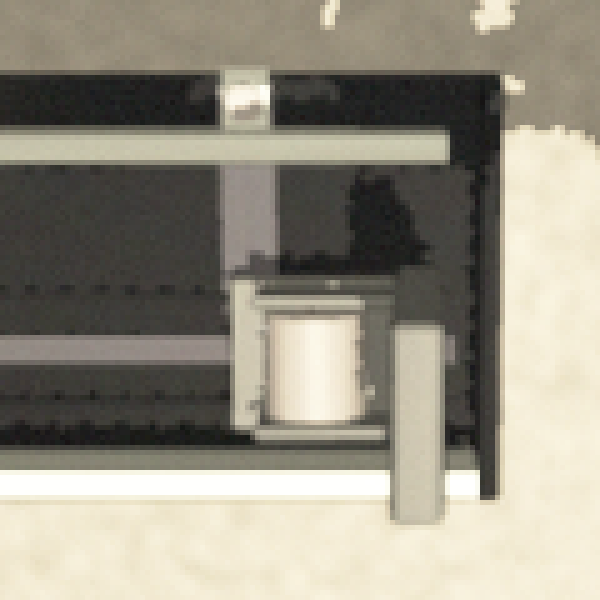

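Run:
```python
from h import *
from bench import read_state
z=np.load("tray.npz");th=float(z["th"]);t=z["t"]
Rm=np.array([[np.cos(th),-np.sin(th)],[np.sin(th),np.cos(th)]])
s=read_state();W=load("wrist9")
c=lambda x,y:(200+(x+.5)/5-.5,110+(y+.5)/5-.5)
for n,uv,h in [("grip(102,0)",c(417,423),.084),("mark floor",(181.5,165),.005),("guide rail",c(300,147),.027)]:
    w=cast(W,uv,h)[0];print(n,w.round(4),((w[:2]-t)@Rm*1000).round(1))
w=cast(W,c(417,423),.084)[0];print(plan(s,[*w[:2],.045],np.degrees(th)))
Rt=Ro.from_quat(s["eef_rot"]).as_matrix();print(Rt.round(3))
```

```text
grip(102,0) [ 0.6405 -0.2583  0.084 ] [101.7   0.3]
mark floor [ 0.5364 -0.2124  0.005 ] [-10.9  15.8]
guide rail [ 0.6296 -0.2079  0.027 ] [77.5 45.8]
(array([-0.0011, -0.0004,  0.1957]), np.float64(0.0010340600215461519))
[[ 0.273  0.962  0.   ]
 [ 0.962 -0.273 -0.   ]
 [-0.     0.    -1.   ]]
```

Emit:
move_arm:
  series:
    - [-0.001, 0, 0.04, 0]
    - [-0.001, 0, 0.08, 0]
    - [-0.001, 0, 0.115, 0]
    - [-0.001, 0, 0.145, 0]
    - [-0.001, 0, 0.17, 0]
    - [-0.001, 0, 0.188, 0]
    - [-0.001, 0, 0.196, 0]
    - [-0.001, 0, 0.196, 0]
    - [-0.001, 0, 0.196, 0]
    - [-0.001, 0, 0.196, 0]

```text
time: 19.75
ee_pos: [0.6416, -0.2592, 0.0462]
eef_rot: [0.798, 0.602, 0.001, 0.001]
ft_force: [0.7, -0.4, 0.7]
width: 0.0393
```

Emit:
move_arm:
  series:
    - [0, 0, 0, 0]
    - [0, 0, 0, 0]
    - [0, 0, 0, 0]
    - [0, 0, 0, 0]
    - [0, 0, 0, 0]
    - [0, 0, 0, 0]
    - [0, 0, 0, 0]
  claw: -1
  newtons: 30

```text
time: 20.45
ee_pos: [0.6396, -0.2587, 0.0446]
eef_rot: [0.798, 0.602, -0.001, -0.001]
ft_force: [-6.3, 1.2, 5.2]
width: 0.0099
```

```bash
python3 snap.py 10 wrist
python3 - <<'E'
from h import *
from bench import read_state
z=np.load("tray.npz");th=float(z["th"]);t=z["t"]
Rm=np.array([[np.cos(th),-np.sin(th)],[np.sin(th),np.cos(th)]])
s=read_state();print(((s["ee_pos"][:2]-t)@Rm*1000).round(1)); print(plan(s,[*(Rm@[-.015,0]+t),s["ee_pos"][2]],np.degrees(th)))
E
```

```text
20.45 [ 0.6396 -0.2587  0.0446] [ 0.7982  0.6024 -0.0008 -0.0009] [-6.33  1.24  5.21] 0.0099 [ 0.67  0.67 -0.52  1.43  0.35  1.14 -0.17]
[101.1  -0.3]
(array([ 0.0003, -0.1161,  0.0003]), np.float64(3.5138417375620035e-05))
```

View pics/wrist10.png

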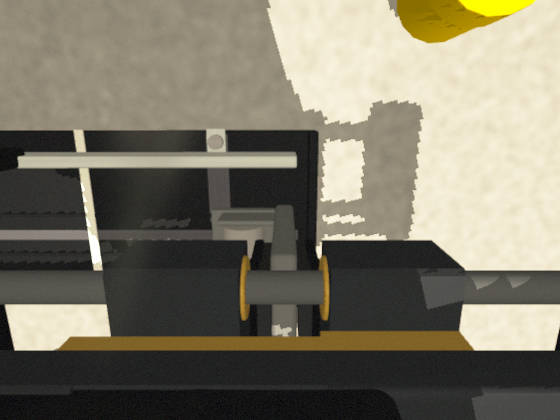

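Paddle pinched (9.9 mm) at home. Pulling back along tool −y in steps of at most 8 mm.

Emit:
move_arm:
  series:
    - [0, -0.004, 0, 0]
    - [0, -0.01, 0, 0]
    - [0, -0.018, 0, 0]
    - [0, -0.026, 0, 0]
    - [0, -0.034, 0, 0]
    - [0, -0.042, 0, 0]
    - [0, -0.05, 0, 0]
    - [0, -0.058, 0, 0]
    - [0, -0.066, 0, 0]
    - [0, -0.074, 0, 0]
    - [0, -0.082, 0, 0]
    - [0, -0.09, 0, 0]
    - [0, -0.098, 0, 0]
    - [0, -0.106, 0, 0]
    - [0, -0.112, 0, 0]
    - [0, -0.116, 0, 0]
    - [0, -0.117, 0, 0]
    - [0, -0.117, 0, 0]
    - [0, -0.117, 0, 0]
    - [0, -0.117, 0, 0]

```text
time: 22.5
ee_pos: [0.5282, -0.2271, 0.0446]
eef_rot: [0.798, 0.602, 0.0, 0.0]
ft_force: [4.7, -3.2, -3.9]
width: 0.0099
```

```bash
python3 snap.py 11 wrist side scene
python3 - <<'E'
from h import *
from bench import read_state
z=np.load("tray.npz");th=float(z["th"]);t=z["t"]
Rm=np.array([[np.cos(th),-np.sin(th)],[np.sin(th),np.cos(th)]])
s=read_state();print(((s["ee_pos"][:2]-t)@Rm*1000).round(1))
a=cv2.imread("pics/scene11.png")[150:270,180:300]; b=cv2.imread("pics/side11.png")[130:250,250:370]
cv2.imwrite("pics/c11.png",np.hstack([cv2.resize(a,(400,400)),cv2.resize(b,(400,400))]))
E
```

```text
22.5 [ 0.5282 -0.2271  0.0446] [7.983e-01 6.023e-01 1.000e-04 2.000e-04] [ 4.72 -3.19 -3.95] 0.0099 [ 0.79  0.45 -0.57  1.76  0.28  1.01 -0.16]
[-14.7  -0.5]
```

View pics/wrist11.png

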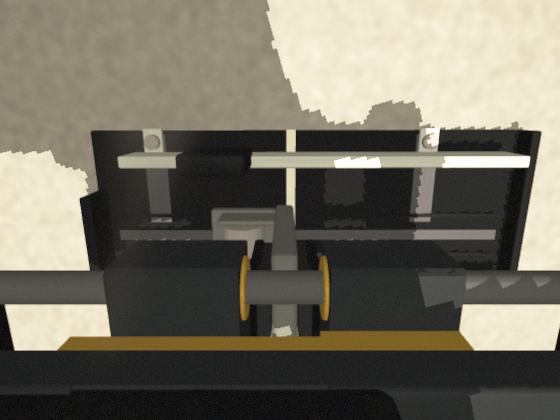

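View pics/c11.png

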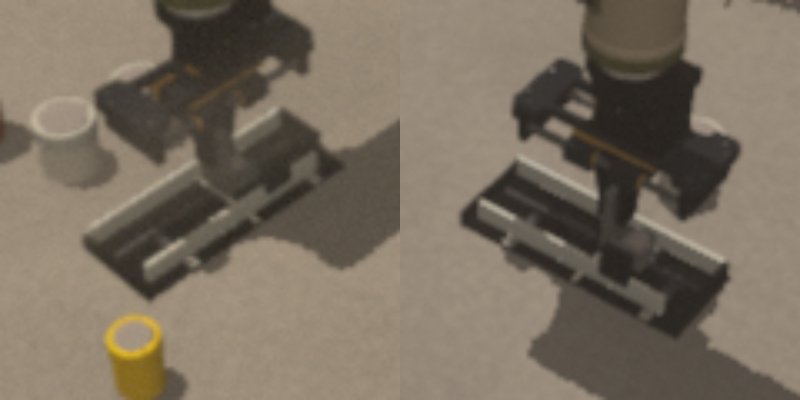

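Run:
```python
from h import *
z=np.load("tray.npz");th=float(z["th"]);t=z["t"]
Rm=np.array([[np.cos(th),-np.sin(th)],[np.sin(th),np.cos(th)]])
W=load("wrist11")
a=W["p"][120:260,230:350,::-1];cv2.imwrite("pics/cw11.png",cv2.resize(a,None,fx=4,fy=4,interpolation=cv2.INTER_NEAREST))
for n,uv,h in [("mark floor",(290.5,145),.005),("mark floor2",(290.5,180),.005),("front top edge",(294.5,210),.084),("back top edge",(275,210),.084),("guide",(300,160),.027)]:
    w=cast(W,uv,h)[0];print(n,((w[:2]-t)@Rm*1000).round(1))
```

```text
mark floor [-10.3  51.5]
mark floor2 [-10.2  31.7]
front top edge [-10.2  35.2]
back top edge [-17.1  35.2]
guide [-5.9 45.9]
```

View pics/cw11.png

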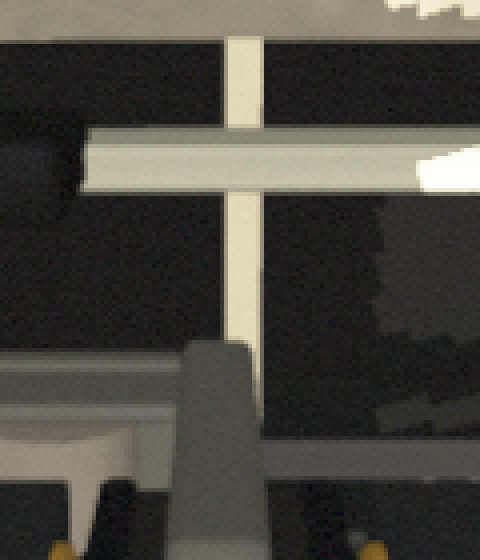

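Run:
```python
from h import *
z=np.load("tray.npz");th=float(z["th"]);t=z["t"]
Rm=np.array([[np.cos(th),-np.sin(th)],[np.sin(th),np.cos(th)]])
W=load("wrist11")
for n,uv,h in [("front bottom",(292,206),.01),("back bottom",(276,206),.01),("front top",(297,254),.084),("back top",(272,254),.084)]:
    w=cast(W,uv,h)[0];print(n,((w[:2]-t)@Rm*1000).round(1))
C=cloud(W)
for v in (215,225,235,245): print(v,[(np.r_[(C[v,u,:2]-t)@Rm,C[v,u,2]]*1000).round(1) for u in (280,285,290)])
```

```text
front bottom [-9.4 17.7]
back bottom [-18.5  17.7]
front top [-9.2 18.4]
back top [-18.4  18.4]
215 [array([-16. ,  18.8,  32.7]), array([-13.4,  19.1,  33.6]), array([-10.9,  19.1,  33.5])]
225 [array([-15.8,  19.1,  50.4]), array([-13.5,  19.1,  50.4]), array([-11.2,  18.8,  49.6])]
235 [array([-15.6,  18.7,  63.5]), array([-13.5,  18.5,  62.8]), array([-11.4,  19.3,  65. ])]
245 [array([-15.5,  18.8,  75.8]), array([-13.6,  19. ,  76.2]), array([-11.6,  19. ,  76.2])]
```

The face is about +1.2 mm ahead of the mark. Trimming by 1 mm and settling.

Emit:
move_arm:
  series:
    - [0, -0.001, 0, 0]
    - [0, -0.001, 0, 0]
    - [0, -0.001, 0, 0]
    - [0, -0.001, 0, 0]
    - [0, -0.001, 0, 0]
    - [0, -0.001, 0, 0]
    - [0, -0.001, 0, 0]
    - [0, -0.001, 0, 0]

```text
time: 23.45
ee_pos: [0.5273, -0.2268, 0.0446]
eef_rot: [0.798, 0.602, 0.0, 0.0]
ft_force: [5.4, -2.2, -3.2]
width: 0.0096
```

```bash
python3 snap.py 12 wrist side scene
python3 - <<'E'
from h import *
from bench import read_state
z=np.load("tray.npz");th=float(z["th"]);t=z["t"]
Rm=np.array([[np.cos(th),-np.sin(th)],[np.sin(th),np.cos(th)]])
s=read_state();print(((s["ee_pos"][:2]-t)@Rm*1000).round(1))
W=load("wrist12");C=cloud(W)
print("guide y",cast(W,(300,160),.027)[0],((cast(W,(300,160),.027)[0][:2]-t)@Rm*1000).round(1))
for v in (215,235): print([(np.r_[(C[v,u,:2]-t)@Rm,C[v,u,2]]*1000).round(1) for u in (276,290,296)])
for n in ("side12","scene12"):
    D=load(n);C=cloud(D);m=(np.linalg.norm(C[...,:2]-[.611,.239],axis=-1)<.035)&(C[...,2]>.04)&(D["d"]>0);q=C[m]
    top=q[q[:,2]>.086];print(n,len(q),"max z",q[:,2].max().round(4),"lid centre",top.mean(0).round(4))
a=load("side12")["p"][130:390,170:370,::-1];cv2.imwrite("pics/c12.png",cv2.resize(a,None,fx=2.2,fy=2.2))
E
```

```text
23.45 [ 0.5273 -0.2268  0.0446] [7.983e-01 6.023e-01 1.000e-04 2.000e-04] [ 5.43 -2.16 -3.2 ] 0.0096 [ 0.79  0.45 -0.57  1.76  0.28  1.01 -0.16]
[-15.8  -0.5]
guide y [ 0.54854908 -0.18466963  0.027     ] [-6.9 45.9]
[array([-19. ,  18.6,  31.8]), array([-11.9,  18.8,  32.8]), array([-8. , 11.8,  7.8])]
[array([-18.3,  19. ,  64.2]), array([-12.4,  18.9,  63.9]), array([-7.9, -0.6,  7.1])]
side12 412 max z 0.0938 lid centre [0.6085 0.2406 0.0894]
scene12 396 max z 0.0952 lid centre [0.6113 0.2388 0.0905]
```

View pics/c12.png

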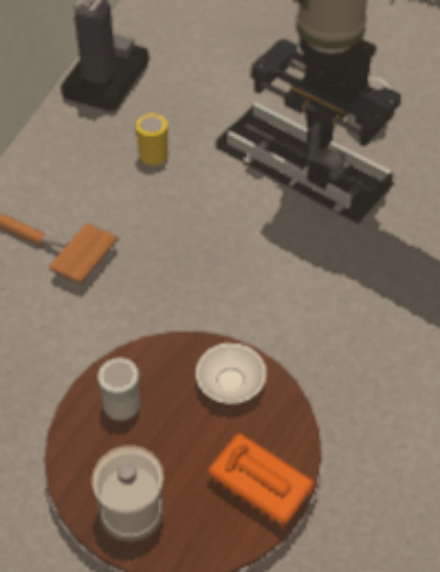

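View pics/wrist12.png

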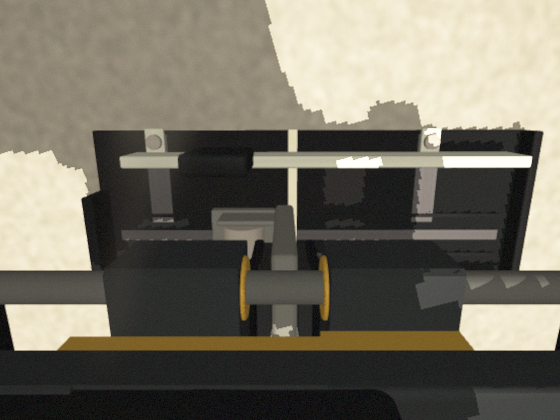

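The face is now level with the mark (about −10.2 mm by two estimates). The guide is out at y 45.9 mm, and the jar is upright on the platter with everything else in place. Handing in.

```bash
python3 -c "
from bench import r
print(r.close_job())"
```

```text
the job is handed in; nothing more can be done
None
```

The whole job was carried out, and I handed it in at about 23.6 s of the 72 s allowed. `close_job()` gave no verdict.

- **Guide:** I slid it out by its tab until the force rose with no further motion. The rail centre measured y ≈ 45.9 mm in the last wrist view, against 45.5 mm at the stop.
- **Small jar:** I lifted the white jar (not the yellow look-alike) over the front lip and set it on the free part of the turntable. It stands upright at about (0.61, 0.24), with its lid at about z 0.090 m as expected. I saw no shift of the other items on the turntable.
- **Pusher:** It is held by the fingers with the grip set to 30 N, against a spring pull of about 5–6 N. Camera estimates put its front face within about 1 mm of the refill mark.

No check failed. The only disagreement was about 1 mm between the arm's reading and the camera for the pusher, well inside the 6 mm allowed.

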